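Unlock the induction hob and start the pan boiling

ROBOT

A 7-joint arm with a two-finger parallel gripper is mounted at the origin on the work surface. World frame = base frame: x ahead of the robot, y to its left, z up, the work surface at z = 0. Lengths are in m, angles in rad, forces in N, time in s.
With the tool pointing down it reaches from about 0.425 to 0.95 m from the base axis. Payload 4.7 kg.
Tool frame: the origin (TCP) lies on the centre line of the jaws, within the pads' length; the fingertips stand robot.nose_length ahead of it and the grasp point (between the pads) lies 8 mm behind it (robot.nose_length is the distance from the TCP to the fingertips, in m); z points along the fingers, x is the direction in which the jaws open and shut, and the axes are right-handed (so a half turn about z gives the same grasp; the last joint's range is limited). The gripper opens to 85 mm and grips with 20 to 120 N. Pads are 22 mm wide; open, the fingers measure 114 mm over their backs; the gripper's body (76 mm by 85 mm) begins 54 mm behind the grasp point. The pads swing forward as they close: fully open they stand 13 mm farther back than shut.
Start: joints at [1.235, 0.469, -0.049, 1.532, 0.024, 1.141, -0.082], TCP at [0.204, -0.643, 0.242] pointing down, gripper open.
Joint ranges: [-2.59, 2.59], [-0.33, 1.99], [-1.39, 1.29], [0.1, 2.45], [-1.04, 4.18], [0.21, 1.99], [-2.66, 2.66]. Speed limits (rad/s): [2.57, 2.57, 3.14, 3.14, 3.14, 3.14, 3.14].

INTERFACE

Orientations are given as [roll, pitch, yaw] about the fixed x, y, z axes, in that order (R = Rz(yaw) Ry(pitch) Rx(roll)).
In Python, from plant import robot gives the robot as it stands. Calls block until the motion is done:
- robot.goto(position, orientation): joint-space move of the TCP to a pose.
- robot.move_straight(position, vel=0.15, attitude=None, contact_N=None): straight line of the TCP; attitude=None keeps the orientation; vel is the mean speed in m/s. With contact_N (N) it stops when the force on the tool has changed by that much, and returns True; else False.
- robot.move_joints(angles): joint-space move.
- robot.grip(opening, strength=None): opening from 0.0 (shut) to 1.0 (fully open); strength is the grip in N (None keeps the last); returns when the fingers have stopped.
- robot.sleep(seconds).
- robot.inverse_kinematics(position, orientation): joint angles nearest the present ones, or None.
- robot.sense(): the state.
- robot.grab_frame(name): name is "scene" or "top"; returns a dict with "image" (384x512x3 uint8, red, green, blue), "range_z" (384x512 float32, m along the optical axis (not along the pixel's ray), 0 where there is no reading), "fx", "fy", "cx", "cy" (pixels), "R" (3x3) and "t" (3): a world point X has camera coordinates R X + t. Camera axes: x right, y down, z forward; pixel columns grow to the right and rows downward; lengths in m; the calibration is good to about 2 mm. A picture is of the moment at which its call begins.
A pose or a line that the arm cannot do raises robot.IKError and nothing moves.
- robot.close_job(): hands the job in, once; it reports no verdict.
The state is a dict: "t": time; "joint_pos": joint angles; "joint_velocities": joint speeds; "effort": joint torques, N m; "tcp_pos": TCP position; "tcp_rot": TCP orientation; "wrist_force": force on the tool from outside, world axes, zero at the start; "torque": the same for the moment, N m; "opening": opening from 0.0 (shut) to 1.0 (fully open).
Only numpy, scipy, OpenCV 4.12 (cv2) and the standard library are available. Lean on these libraries where they do the work, as an engineer would, in place of code of your own. Each camera call takes 0.05 s, during which the arm holds its last target.

TASK

A lidded saucepan stands ready on the induction hob, but the hob's child lock is on. With the fingertips, hold the square lock key down for at least two seconds to unlock it, let it up, then press the large round power key, and last the oblong boil key, each fully down and released before the next. Press neither of the two small round keys, leave the saucepan where it stands and disturb nothing else on the worktop.

Things in the scene. Friction and masses are not known exactly. Their poses are not given: they have to be found in the camera images.
- hob: induction hob, fixed, 360 mm deep (x) by 340 wide (y); aluminium, black glass top 62 mm high. Origin: centre of underside; x points to its rear. The black control strip, x -180 to -100 mm, slopes 8 degrees down to the -x edge. On it a row of five light grey keys along y, at x = -140 mm, 58 mm apart, from +y: power, boil, minus, plus, lock. Each goes 4 mm straight down into the strip
- zone (a point): centre of the printed ring on the glass top, 62 mm above the worktop, 185 mm behind the key row; the saucepan stands here
- top_lock (a point): lock key: square, 26 mm by 26 mm, at the -y end of the row. Its top stands 8 mm above the control strip. Point: centre of its top face; it goes down with the key
- top_power (a point): power key: round, 34 mm across, the largest, at the +y end of the row. Its top stands 8 mm above the control strip. Point: centre of its top face; it goes down with the key
- top_boil (a point): boil key: oblong with round ends, 40 mm long across the row (along the hob's x) and 20 mm wide, next to the power key. Its top stands 8 mm above the control strip. Point: centre of its top face; it goes down with the key
- top_minus (a point): minus key: round, 20 mm across, in the middle of the row. Its top stands 8 mm above the control strip. Point: centre of its top face; it goes down with the key. Not to be pressed
- top_plus (a point): plus key: round, 20 mm across, between the minus key and the lock key. Its top stands 8 mm above the control strip. Point: centre of its top face; it goes down with the key. Not to be pressed
- key_power (a joint): travel of the power key in m: 0 up, 0.004 fully down. It clicks at 0.0025. Springs back by itself; about 1.8 N to start it, 5 N at the bottom, where it meets a hard stop
- key_boil (a joint): travel of the boil key in m: 0 up, 0.004 fully down. It clicks at 0.0025. Springs back by itself; about 1.8 N to start it, 5 N at the bottom, where it meets a hard stop
- key_minus (a joint): travel of the minus key in m: 0 up, 0.004 fully down. It clicks at 0.0025. Springs back by itself; about 1.8 N to start it, 5 N at the bottom, where it meets a hard stop
- key_plus (a joint): travel of the plus key in m: 0 up, 0.004 fully down. It clicks at 0.0025. Springs back by itself; about 1.8 N to start it, 5 N at the bottom, where it meets a hard stop
- key_lock (a joint): travel of the lock key in m: 0 up, 0.004 fully down. It clicks at 0.0025. Springs back by itself; about 1.8 N to start it, 5 N at the bottom, where it meets a hard stop
- pan: lidded steel saucepan, loose on the glass, 160 mm across, 94 mm high to the lid and 116 mm to its black lid knob, 0.9 kg; a 150 mm handle sticks out along its x, away from the keys. Origin: centre of its underside. Its near wall is at least 90 mm behind the key row
- mug: loose white mug with a handle, 82 mm across, 95 mm high, standing on the worktop beside the hob. Origin: centre of its underside
- flask: loose steel vacuum flask with a black cap, 70 mm across, 222 mm high, standing on the worktop beside the hob. Origin: centre of its underside

How it is judged:
By the outcome, as a careful person would: the job done as asked, in the order asked, and still so for the second after the job is handed in, with the robot touching nothing.
It also fails if it takes over 58 s, if anything falls off the work surface, if the arm or the gripper's body presses on something with over 40 N, if the wrist force passes 120 N, or if a joint passes its speed limit or range.

## Working session

There is one attempt and no reset: what is moved stays moved. The work goes in short steps, each a Python script; the robot and the scene stay as the last script left them, time stands still between calls to the robot, and variables do not carry over. Pictures are saved under pics/ and viewed, and the job is handed in when it is done.

```bash
ls; mkdir -p pics; python3 - <<'E'
from plant import robot
import cv2,numpy as np
print(robot.nose_length, robot.sense())
for n in("scene","top"):
    f=robot.grab_frame(n); np.savez(n+".npz",**f)
    cv2.imwrite(f"pics/{n}0.png",f["image"][:,:,::-1])
    print(n,f["fx"],f["cx"],f["cy"],f["R"],f["t"])
E
```

```text
pics
0.011 {'t': 0.0, 'joint_pos': array([ 1.23509756,  0.46946167, -0.0486027 ,  1.53371407,  0.02409731,
        1.14097491, -0.08228185]), 'joint_velocities': array([-0.00110654,  0.00082096, -0.00071931,  0.00202904, -0.0013572 ,
        0.00045031,  0.00010806]), 'effort': array([-1.57921604e-04, -5.10311329e+01, -4.63452889e-02, -2.37713867e+01,
        1.07089404e-02,  7.51498214e-03,  7.45000307e-06]), 'tcp_pos': array([ 0.20370056, -0.64293569,  0.24123925]), 'tcp_rot': array([ 3.14152647e+00,  1.97132501e-03, -1.26394160e+00]), 'wrist_force': array([ 1.36548191,  0.30210212, -0.36552674]), 'torque': array([ 0.01360063, -0.01749431, -0.03535138]), 'opening': 1.0000729682590843}
scene 444.9273866060327 262.68730496889617 196.29773319080508 [[ 0.18153501  0.9833259  -0.01073405]
 [ 0.75604238 -0.1465389  -0.63790773]
 [-0.62884415  0.1076872  -0.77003799]] [-0.11645241 -0.41233842  1.65333445]
top 380.6519730936444 256.99039232488803 194.42613564634306 [[ 0.00871495 -0.99992245  0.00889618]
 [-0.98286529 -0.01020369 -0.18404268]
 [ 0.18411918 -0.00713982 -0.98287799]] [0.0055934  0.6055361  0.91699661]
```

View pics/scene0.png

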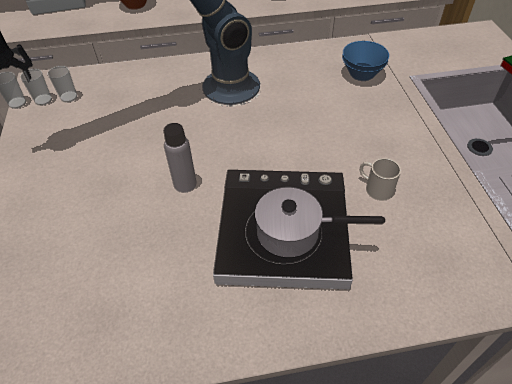

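View pics/top0.png

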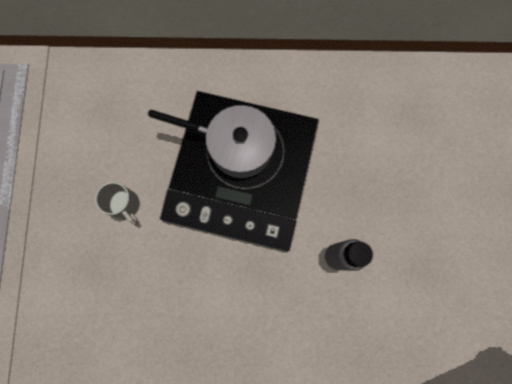

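The top view shows the whole key row, from power at (183,209) through (205,214), (227,220) and (250,226) to lock at (272,231). The scene view also shows it, from lock at (244,177) to power at (325,180). The pan handle points left, the flask is near the lock end, and the mug is near the power end. Next I'll measure the keys in both views.

```bash
cat > h.py <<'E'
import numpy as np,cv2
def ray(f,u,v,z):
    d=np.array([(u-f["cx"])/f["fx"],(v-f["cy"])/f["fy"],1.]);R=f["R"];c=-R.T@f["t"];w=R.T@d
    return c+w*(z-c[2])/w[2]
def proj(f,X):
    p=f["R"]@X+f["t"];return p[0]/p[2]*f["fx"]+f["cx"],p[1]/p[2]*f["fy"]+f["cy"]
def keys(f,roi):
    u0,u1,v0,v1=roi;g=f["image"].min(2)[v0:v1,u0:u1]
    m=(g>75).astype(np.uint8); n,l,s,c=cv2.connectedComponentsWithStats(cv2.morphologyEx(m,cv2.MORPH_CLOSE,np.ones((3,3))))
    out=[]
    for i in range(1,n):
        x,y,w,h,a=s[i]
        if x>0 and y>0 and x+w<u1-u0 and y+h<v1-v0 and a>12: out.append((x+u0+(w-1)/2,y+v0+(h-1)/2,w,h,a,c[i][0]+u0,c[i][1]+v0))
    return out
E
python3 - <<'E'
from h import *
F={n:dict(np.load(n+".npz")) for n in("scene","top")}
for n,roi in(("top",(172,283,199,240)),("scene",(232,336,171,187))):
    f=F[n]
    for k in sorted(keys(f,roi)):
        p=ray(f,k[5],k[6],.0644); r=f["range_z"][int(k[6]),int(k[5])]
        d=np.array([(k[5]-f["cx"])/f["fx"],(k[6]-f["cy"])/f["fy"],1.])*r
        print(n,np.round(k,1),p.round(4),"depth",(f["R"].T@(d-f["t"])).round(4))
a=F["top"]["image"][195:245,165:290,::-1];b=F["scene"]["image"][165:195,228:340,::-1]
a=cv2.resize(a,(750,300),interpolation=0);b=cv2.resize(b,(750,200),interpolation=0)
cv2.imwrite("pics/crop.png",np.vstack([a,b]))
E
```

```text
top [182.5 209.   14.   15.  165.  182.5 208.7] [0.5654 0.1983 0.0644] depth [0.5658 0.1988 0.0618]
top [205.  214.   11.   17.  144.  204.8 214.1] [0.5524 0.1419 0.0644] depth [0.5521 0.1416 0.0664]
top [227.  219.5   9.    8.   59.  227.1 219.5] [0.5393 0.0857 0.0644] depth [0.5393 0.0858 0.0636]
top [249.5 225.   10.    9.   64.  249.6 225. ] [0.5261 0.0291 0.0644] depth [0.5259 0.0291 0.0661]
top [272.  230.5  13.   14.  135.  272.2 230.5] [ 0.513  -0.0272  0.0644] depth [ 0.5128 -0.0271  0.0666]
scene [244.  176.5  11.    8.   77.  243.9 176.5] [ 0.5187 -0.0312  0.0644] depth [ 0.5166 -0.031   0.0621]
scene [264.  177.    7.    7.   38.  263.9 177.4] [0.5329 0.0243 0.0644] depth [0.5289 0.025  0.0599]
scene [284.  178.    7.    7.   39.  284.3 177.9] [0.5461 0.0809 0.0644] depth [0.5437 0.0815 0.0617]
```

View pics/crop.png

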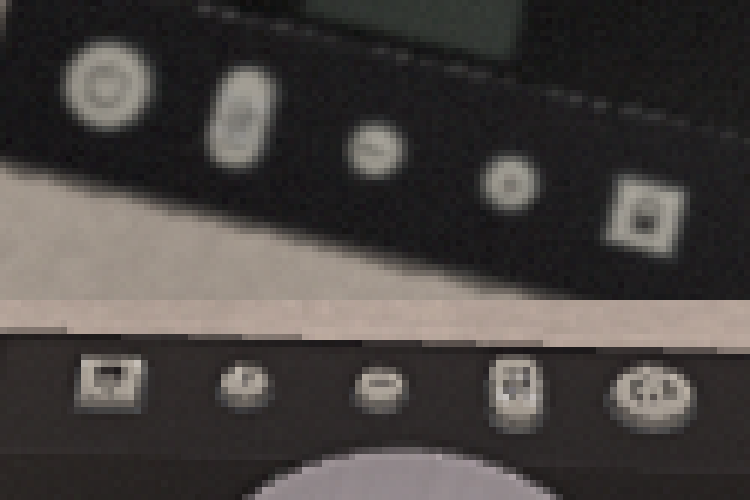

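The key spacing measures 57.9 mm against 58 nominal, and both views agree to 4–5 mm. The scene blobs include the key side walls, so I'm weighting the top view. Next: check the flask, then raise the arm, shut the gripper and move above the lock key.

```bash
cat >> h.py <<'E'
from scipy.spatial.transform import Rotation as Ro
off=np.array([.0015,-.0012,0])
K={"power":np.array([.5654,.1983,.0644])+off,"boil":np.array([.5524,.1419,.0644])+off,"lock":np.array([.513,-.0272,.0644])+off}
d=K["power"]-K["lock"]; psi=np.arctan2(-d[0],d[1])
RH=Ro.from_euler("xyz",[np.pi,0,psi])
s8=np.radians(8)
HR=Ro.from_euler("z",psi)
press=HR.apply([np.sin(s8),0,-np.cos(s8)])
xx=HR.apply([np.cos(s8),0,np.sin(s8)])
ORI=Ro.from_matrix(np.c_[xx,np.cross(press,xx),press]).as_euler("xyz")
NOSE=.011
def tcp(k,h): return K[k]-press*(h+NOSE)
E
python3 - <<'E'
from h import *
from plant import robot
f=dict(np.load("top.npz"))
print("flask top",ray(f,357,254,.222),"base",ray(f,330,257,.0),"mug",ray(f,114,198,.095))
print(ORI,np.degrees(psi),press)
for k in K: 
    for h in(.06,-.005): print(k,h,np.round(robot.inverse_kinematics(tcp(k,h),ORI),3))
q=robot.inverse_kinematics(tcp("lock",.25),ORI);print(q)
E
```

```text
flask top [ 0.45180171 -0.19432611  0.222     ] base [ 0.4505267  -0.18253575  0.        ] mug [0.58568806 0.36050293 0.095     ]
[ 3.14159265 -0.13962634 -0.22832052] -13.081802324944933 [ 0.13556127 -0.03150071 -0.99026807]
power 0.06 [ 0.347  0.697 -1.147  1.882  0.891  1.036 -1.411]
power -0.005 [ 0.222  0.706 -0.932  1.912  0.901  0.874 -1.416]
boil 0.06 [ 0.438  0.613 -1.096  1.953  0.82   0.945 -1.293]
boil -0.005 [ 0.274  0.625 -0.847  1.985  0.826  0.775 -1.297]
lock 0.06 [ 0.523  0.35  -0.688  2.1    0.434  0.679 -0.677]
lock -0.005 [ 0.359  0.441 -0.5    2.135  0.505  0.534 -0.74 ]
[ 0.7132424   0.05927868 -0.80388636  1.91494402  0.09873968  1.05451569
 -0.35838976]
```

```bash
python3 - <<'E'
from h import *
from plant import robot
robot.move_straight([0.204,-0.643,0.42],vel=.25)
q=np.array(robot.sense()["joint_pos"]);print(q.round(3))
q[0]=0.05; q[2]=0
robot.move_joints(q)
robot.grip(0.0)
print(robot.sense()["tcp_pos"],robot.sense()["t"])
robot.goto(tcp("lock",.12),ORI)
robot.move_straight(tcp("lock",.012),vel=.1)
s=robot.sense();print(s["t"],s["tcp_pos"],tcp("lock",.012),s["joint_pos"].round(3),s["wrist_force"],s["opening"])
for n in("scene","top"):
    f=robot.grab_frame(n);cv2.imwrite(f"pics/{n}1.png",f["image"][:,:,::-1])
E
```

```text
[ 1.227  0.387 -0.04   1.265  0.015  1.493 -0.075]
[ 0.67002744 -0.08008365  0.41827437] 4.3083
6.6583 [ 0.51181582 -0.0276541   0.0877464 ] [ 0.51138209 -0.02767548  0.08717617] [-0.026  0.359 -0.029  2.15   0.103  0.499 -0.368] [-0.10932251  0.36066898  0.81348234] -0.0028703717113070957
```

```bash
python3 - <<'E'
import cv2,numpy as np
a=cv2.imread("pics/scene1.png")[110:230,180:380];b=cv2.imread("pics/top1.png")[150:270,150:350]
cv2.imwrite("pics/both1.png",cv2.resize(np.vstack([a,b]),(480,576),interpolation=0))
E
```

```text
(no output)
```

View pics/both1.png

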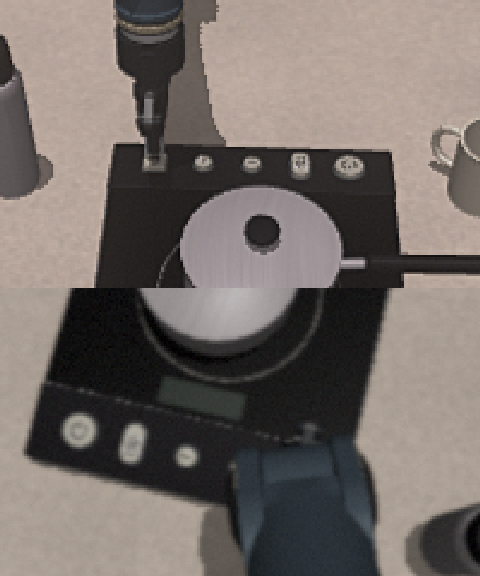

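The scene view (crop about (153,162)) shows the shut fingertips right over the square lock key and clear of plus. The flask and pan are well clear. Pressing the lock key now.

```bash
cat >> h.py <<'E'
def pressk(robot,k,hold):
    s0=robot.sense()
    hit=robot.move_straight(tcp(k,-.012),vel=.012,contact_N=12)
    def rep(m):
        s=robot.sense(); h=-(s["tcp_pos"]-K[k])@press-NOSE
        print(k,m,"t%.2f h%.4f"%(s["t"],h),(s["wrist_force"]-s0["wrist_force"]).round(1),hit); return h
    rep("down"); robot.sleep(hold/2); rep("mid"); robot.sleep(hold/2); rep("held")
    robot.move_straight(tcp(k,.014),vel=.03); rep("up")
E
python3 - <<'E'
from h import *
from plant import robot
pressk(robot,"lock",2.8)
E
```

```text
lock down t8.06 h-0.0039 [-2.1  1.5  7.1] True
lock mid t9.46 h-0.0039 [-2.2  0.2  6. ] True
lock held t10.86 h-0.0039 [-1.5  0.4  6.5] True
lock up t11.62 h0.0139 [-0.2  1.1  0.2] True
```

The key bottomed at 3.9 mm (4 mm nominal) and held at 6–7 N for 2.8 s, above the 5 N needed at the bottom. I'll check the display, then go to power.

```bash
python3 - <<'E'
from h import *
from plant import robot
robot.move_straight(tcp("lock",.06),vel=.15)
robot.move_straight(tcp("power",.06),vel=.15)
robot.move_straight(tcp("power",.014),vel=.1)
s=robot.sense();print(s["t"],s["tcp_pos"]-tcp("power",.014),s["joint_pos"].round(2))
I=[]
for n in("scene","top"):
    f=robot.grab_frame(n);I.append(f["image"][:,:,::-1])
a=I[0][110:230,180:380];b=I[1][150:270,150:350]
cv2.imwrite("pics/both2.png",cv2.resize(np.vstack([a,b]),(480,576),interpolation=0))
E
```

```text
14.3833 [ 1.45797224e-04 -3.13937347e-05  2.16816170e-05] [-0.41  0.47 -0.05  1.94  0.19  0.63 -0.83]
```

View pics/both2.png

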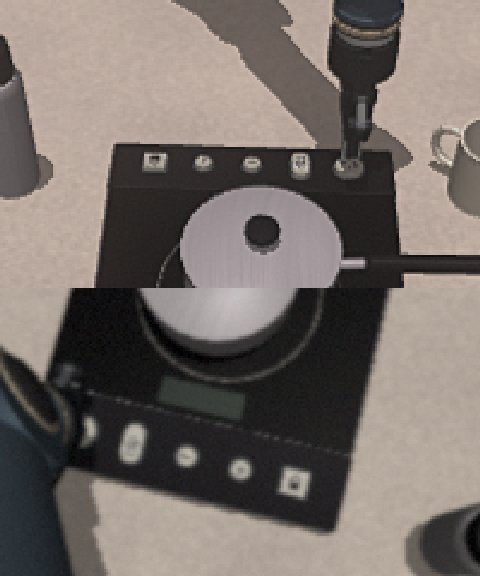

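The fingertips are over the power key (crop (348,165)), and the lock key is back up. The display gives no visible indication of the lock state, so I'm relying on the force and travel readings. Next I'll press power, then boil.

```bash
python3 - <<'E'
from h import *
from plant import robot
pressk(robot,"power",.6)
robot.move_straight(tcp("power",.04),vel=.15)
robot.move_straight(tcp("boil",.04),vel=.12)
robot.move_straight(tcp("boil",.014),vel=.1)
robot.sleep(.3)
pressk(robot,"boil",.6)
robot.move_straight(tcp("boil",.2),vel=.2)
I=[]
for n in("scene","top"):
    f=robot.grab_frame(n);I.append(f["image"][:,:,::-1])
cv2.imwrite("pics/both3.png",np.vstack([I[0][60:300,100:420],I[1][60:300,80:400]]))
print(robot.sense()["t"])
E
```

```text
power down t15.93 h-0.0039 [-1.   0.   4.7] True
power mid t16.23 h-0.0038 [-0.6 -0.   6.2] True
power held t16.52 h-0.0039 [-2.3 -0.2  5.5] True
power up t17.29 h0.0139 [-0.4 -0.1  0.6] True
boil down t20.39 h-0.0038 [-1.2 -0.6  7.5] True
boil mid t20.69 h-0.0038 [-1.8  0.6  8.3] True
boil held t20.99 h-0.0039 [-1.5 -0.3  7.8] True
boil up t21.76 h0.0139 [0.6 0.8 2.9] True
22.9417
```

View pics/both3.png

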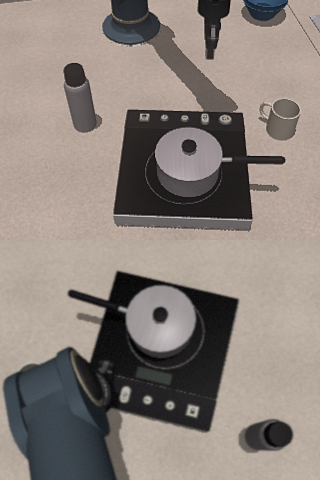

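All keys are up, and the pan, mug and flask stand as before with the arm clear. Each press stopped at 3.8–3.9 mm. Handing in.

```bash
python3 - <<'E'
from plant import robot
robot.close_job()
E
```

```text
the job is handed in; nothing more can be done
```

I pressed the keys in the order asked with the shut fingertips, then lifted clear and handed in at about 23 s of the 58 s allowed. First I held the lock key down for 2.8 s, then pressed power, then boil, and let each key come up before the next.

**Presses:** Each press stopped on the 12 N contact limit at 3.8–3.9 mm of estimated travel. That matches the hard stop at 4 mm within measuring error. The force while holding read about 5–8 N and was noisy.

**Last pictures:** All the keys are up, the fingertips never came near minus or plus, and the pan, mug and flask look unmoved. I judged that by eye and did not measure it.

**Weak points:**
- **Unlock not confirmed:** the hob's display showed no change after the lock key, so I rely on the travel and force readings.
- **Camera disagreement:** the two cameras placed the keys 4–6 mm apart, so I relied mainly on the top view. The scene pictures showed the fingertips over the lock and power keys before pressing; I took no such picture for boil.
- **Force zero:** the wrist force read about 3 N off zero after boil was released. The fingertips were already 14 mm clear of the key, so I took it as sensor noise.

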